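Centre a radio module on the platform of a self-centring holder

ROBOT

A 6-joint arm with a two-finger parallel gripper is mounted at the origin on the work surface. World frame = base frame: x ahead of the robot, y to its left, z up, the work surface at z = 0. Lengths are in m, angles in rad, forces in N, time in s.
With the tool pointing down it reaches from about 0.25 to 0.775 m from the base axis. Payload 4 kg.
Tool frame: the origin (TCP) lies at the very end of the fingers, on their centre line; the grasp point (between the pads) lies 19 mm behind it; z points along the fingers, y is the line along which they close (so a half turn about z gives the same grasp; the last joint's range is limited). The gripper opens to 94 mm and grips with 3 to 60 N. Pads are 16 mm wide; open, the fingers measure 119 mm over their backs; the gripper's body (75 mm by 177 mm) begins 78 mm behind the grasp point.
Start: joints at [-0.103, 0.087, 1.371, -0, 1.684, -0.103], TCP at [0.55, -0, 0.206] pointing down, gripper open.
Joint ranges: [-3.1, 3.1], [-0.76, 2.03], [0.27, 2.55], [-1.08, 4.22], [0.17, 2.65], [-2.57, 2.57]. Speed limits (rad/s): [2.79, 2.79, 3.14, 3.14, 3.14, 3.14].

INTERFACE

Orientations are given as [roll, pitch, yaw] about the fixed x, y, z axes, in that order (R = Rz(yaw) Ry(pitch) Rx(roll)).
In Python, from bench import robot, vision gives the robot as it stands.
- The arm moves only by the shell command python3 -m crank 'ROWS'. ROWS is JSON, a list of rows, each a list of 3 entries, a list of its own where there are three numbers: the closure, from 0 (fully open) to 1 (shut), then the shift along the tool's x, y, z in m, then the turn, a rotation vector about the tool's x, y, z in degrees. A call has 1 to 8 rows; each row shifts and turns the commanded pose from where the row before left it, along the tool's axes as they then stand; what a row does not reach is not made up. A row lasts 1/10 s, in which the tool goes at most 50 mm and 8.59 degrees, less where a joint would pass 70% of its speed; a pose out of reach is approached as far as the arm can. A call with a gripper value outside its range is refused whole. The fingers move at their own pace and stop on an object; the grip force is fixed at half the most. Time passes only in rows, so rows that do not move let the fingers close. It gives the time, the measured TCP pose, the force, the opening and the grip force at its end, in the units of the state.
- robot.get_obs(): the state, without advancing time (a new reading comes with each control period).
- vision.snapshot(name): name is "scene" or "side" or "wrist"; returns a dict with "color" (480x640x3 uint8, red, green, blue), "z_map" (480x640 float32, m along the optical axis (not along the pixel's ray), 0 where there is no reading), "fx", "fy", "cx", "cy" (pixels), "R" (3x3) and "t" (3): a world point X has camera coordinates R X + t. Camera axes: x right, y down, z forward; pixel columns grow to the right and rows downward; lengths in m; the calibration is good to about 2 mm. A picture is of the moment at which its call begins.
- robot.close_job(): hands the job in; it is judged then, once.
The state is a dict: "time": time; "joint_positions": joint angles; "qvel": joint speeds; "joint_torque": joint torques, N m; "tool_pos": TCP position; "ee_rot": TCP orientation; "wrist_force": force on the tool from outside, world axes, zero at the start; "wrist_torque": the same for the moment, N m; "width": finger opening in m; "finger_force": force on a finger pad.
Only numpy, scipy, OpenCV 4.12 (cv2) and the standard library are available. Lean on these libraries where they do the work, as an engineer would, in place of code of your own. Each camera call takes 0.05 s, during which the arm holds its last target. There are 200 camera calls.

TASK

Set the larger aluminium-cased module flat on the small raised platform of the self-centring holder, its length along the platform's length, and let go of it. Then push the jaw that has the upright tab inward, so that both jaws slide the module to the middle and nip it snugly but gently (the case is thin), and leave it there clear of the gripper, with no edge hanging over the platform. Do not press hard on the module, and leave the other things on the bench where they are.

Things in the scene. Friction and masses are not known exactly. Their poses are not given: they have to be found in the camera images.
- module_center (a point): Centre (11 mm above the underside) of the module: a plain aluminium block 56 mm long (its x), 40 mm wide (y), 22 mm high (z), about 0.2 kg, lying flat on the bench. Grip it from above across its 56 mm length (closing along its x): the jaws need its sides. A smaller case and a bare board nearby are not wanted.
- platform_top (a point): Centre of the top of the holder's aluminium platform, 64 mm (x) by 46 mm (y), 40 mm above the bench, z up. The holder is a dark steel base 100 (x) by 190 mm (y), fixed. The module lies right when its x is parallel to this x (either way). The jaws stand on the two y sides; beyond the x ends nothing stands higher than the platform.
- tab_jaw: Steel jaw with an upright tab, on the platform's -y side, sliding only along y. Origin: middle of its gripping face (40 mm long in x, 2.5 to 15.5 mm above the platform), level with the platform top; axes as platform_top. The face starts 26 to 32 mm from the platform's centre and is 20 mm from it when the module is nipped. Jaws stay put. On the module, under 4 N is not snug, over 14 N dents it.
- plain_jaw: Steel jaw without a tab on the +y side, the mirror image of tab_jaw and linked to it: both always move in or out by equal amounts. Origin: middle of its gripping face, level with the platform top.
- tab_face (a point): Middle of the tab's outer face: upright plate 50 mm wide (x), 8 mm thick, top edge 15 mm above this point; 45 mm behind the gripping face, 30 mm above the platform. Push here along the holder's +y, e.g. with closed fingers: about 3 N moves the jaws, then, once the module is nipped, they stop and the push rises about 2 N per newton on the module. Right: 15 to 18 N in all, held half a second.
- small_module: Bystander: smaller aluminium case, 40 x 30 x 12 mm. Origin under its centre.
- bare_board: Bystander: bare green circuit board 90 x 45 x 4 mm. Origin under its centre.
- tweezers: Bystander: steel tweezers 120 mm long, 7 mm high. Origin under its centre.
- screwdriver: Bystander: black-handled screwdriver 150 mm long.
- solder_spool: Bystander: grey spool standing upright, 54 mm across, 46 mm high. Origin under its centre.
- flux_jar: Bystander: small amber jar, 40 mm across, 45 mm high. Origin under its centre.
- tip_cleaner: Bystander: dark steel bowl 72 mm across, 50 mm high. Origin under its centre.
Not all that is in view belongs to the job. What is shaped like the part that bears module_center but pink is not meant. What is shaped like the part that bears platform_top but red is not meant.

How it is judged:
On the way, in this order (a step that is already met when the one before it is completed fails the run):
1. the module lies flat on the platform, between the jaws, let go of (horizontal distance between module_center and platform_top below 0.012 m and z of module_center in the frame of platform_top between 0.009 and 0.013 m and angle between the x axis of module_center and the x axis of platform_top, either way round below 0.3 rad and contact force between the fingers and module below 0.1 N), for 0.2 s.
2. both jaws nip the module with at least 4 N (contact force between each of tab_jaw, plain_jaw and module above 4 N), for 0.2 s.
At the end, for the whole second after the job is handed in: The module lies flat and at rest on the platform, square to it within 0.04 rad, its centre within 4 mm of the platform's centre along x (no end overhangs) and within 2 mm along y, and both jaw faces are within 21.5 mm of the platform's centre (closed on the module) (x of module_center in the frame of platform_top between -0.004 and 0.004 m and y of module_center in the frame of platform_top between -0.002 and 0.002 m and z of module_center in the frame of platform_top between 0.009 and 0.013 m and angle between module_center's own z axis and vertical below 0.05 rad and angle between the x axis of module_center and the x axis of platform_top, either way round below 0.04 rad and y of tab_jaw in the frame of platform_top above -0.0215 m and y of plain_jaw in the frame of platform_top below 0.0215 m and linear speed of module below 0.01 m/s); the robot touches nothing.
It fails at once if a jaw squeezes the module with more than 14 N (dents the case) (contact force between any of tab_jaw, plain_jaw and module above 14 N).
It fails at once if the module is pressed onto the platform with more than 20 N (contact force between module and platform above 20 N).
It fails at once if a bystander is moved by more than 20 mm (distance of any of small_module, bare_board, tweezers, screwdriver, solder_spool, flux_jar, tip_cleaner from where it was at the start of the episode above 0.02 m).
It also fails if it takes over 64 s, if anything falls off the work surface, if the arm or the gripper's body presses on something with over 40 N, if the wrist force passes 120 N, or if a joint passes its speed limit or range.

## Working session

There is one attempt and no reset: what is moved stays moved. The work goes in short steps, Python scripts to look and compute and a shell command to move; the robot and the scene stay as the last step left them, time stands still between calls to the robot, and variables do not carry over. Pictures are saved under pics/ and viewed, at most 10 in all, crops included, and the job is handed in when it is done.

```bash
mkdir -p pics; ls; cat > h.py <<'E'
import numpy as np, cv2
from bench import robot, vision
def snap(n, f):
    s=vision.snapshot(n); np.savez(f'pics/{f}.npz',**s); cv2.imwrite(f'pics/{f}.png',s['color'][:,:,::-1]); return s
def world(s):
    z=s['z_map']; v,u=np.mgrid[:480,:640]
    P=np.stack([(u-s['cx'])/s['fx']*z,(v-s['cy'])/s['fy']*z,z],-1)
    W=(P-s['t'])@s['R']; W[z==0]=np.nan; return W
E
python3 - <<'E'
from h import *
a=snap('scene','scene0'); b=snap('side','side0')
for s in(a,b): print(s['fx'],-s['R'].T@s['t'])
o=robot.get_obs(); print({k:np.round(v,3) for k,v in o.items()})
E
```

```text
pics
513.6136348670489 [ 1.28349217 -0.36926904  0.89646172]
596.6633692079266 [0.05110625 0.86979054 0.68154289]
{'time': np.float64(0.1), 'joint_positions': array([-0.103,  0.088,  1.372,  0.   ,  1.684, -0.103]), 'qvel': array([ 0.   , -0.005, -0.002, -0.001,  0.001,  0.001]), 'joint_torque': array([ 2.0000e-03, -3.4126e+01, -3.0330e+01,  7.2000e-02,  3.1000e-02,
       -0.0000e+00]), 'tool_pos': array([0.55 , 0.   , 0.204]), 'ee_rot': array([-3.14 , -0.   ,  1.571]), 'wrist_force': array([-0.628, -0.487, -0.011]), 'wrist_torque': array([ 0.023,  0.031, -0.018]), 'finger_force': np.float64(0.0), 'width': np.float64(0.094)}
```

View pics/scene0.png

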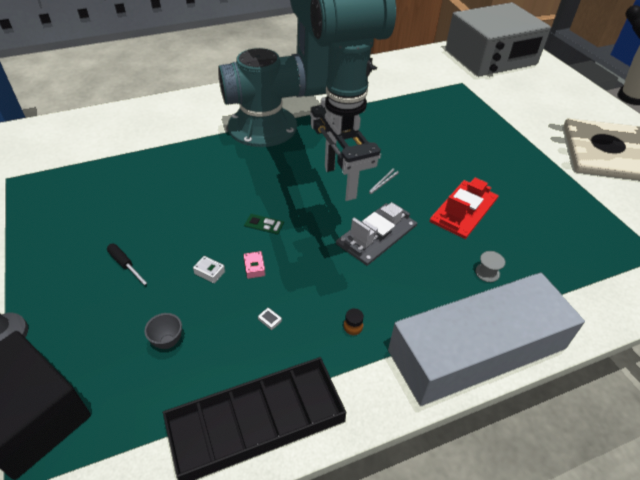

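View pics/side0.png

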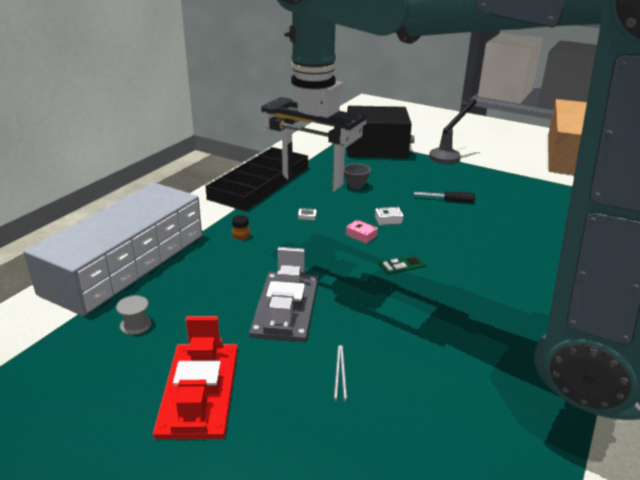

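Scene view: the candidates for the module are the aluminium case at (209,268), the pink decoy at (254,264) and the small case at (270,318). I choose (209,268). For the holder, the grey one is at (377,230) and the red decoy at (465,207), so I choose grey. Its tab is at about (361,232), on the robot's right side. Next I measure both and check with a close crop.

```bash
cat >> h.py <<'E'
def rect(W,m,zlo,zhi):
    p=W[m&(W[...,2]>zlo)&(W[...,2]<zhi)]
    r=cv2.minAreaRect((p[:,:2]*1000).astype(np.float32)); return len(p),np.median(p[:,2]),r
E
python3 - <<'E'
from h import *
crops=[]
for f,mb,hb in(('scene0',(190,250,228,285),(335,200,420,265)),('side0',(370,200,408,226),(248,240,320,340))):
    s=dict(np.load(f'pics/{f}.npz')); W=world(s)
    def box(b): m=np.zeros((480,640),bool); m[b[1]:b[3],b[0]:b[2]]=1; return m
    print(f,'mod',rect(W,box(mb),.018,.028))
    print(' platform', rect(W,box(hb)&(s['color'].min(2)>180),.034,.046))
    print(' base', rect(W,box(hb),.006,.03)); print(' tab', rect(W,box(hb),.070,.1))
    for z in(.05,.06,.07,.08): print(z,rect(W,box(hb),z-.004,z+.004)) if f=='side0' else 0
    for b in(mb,hb): crops.append(cv2.resize(s['color'][b[1]-10:b[3]+10,b[0]-10:b[2]+10,::-1],(390,290),interpolation=cv2.INTER_CUBIC))
cv2.imwrite('pics/crop0.png',np.vstack([np.hstack(crops[:2]),np.hstack(crops[2:])]))
E
```

```text
scene0 mod (369, np.float64(0.02242322402675074), ((508.100830078125, -292.13140869140625), (58.72260284423828, 41.93212890625), 38.521820068359375))
 platform (312, np.float64(0.040449667426393596), ((536.8951416015625, 117.95736694335938), (65.96971130371094, 46.48058319091797), 22.787418365478516))
 base (1471, np.float64(0.012837811672709481), ((533.5530395507812, 120.05108642578125), (170.79246520996094, 221.392578125), 49.99873733520508))
 tab (141, np.float64(0.08188006812782471), ((565.2459716796875, 53.22863006591797), (50.82579040527344, 11.154056549072266), 24.60741424560547))
side0 mod (238, np.float64(0.022390069221365168), ((507.0481262207031, -290.3122863769531), (57.66566848754883, 50.00812530517578), 42.14545440673828))
 platform (388, np.float64(0.04010117914356179), ((535.6214599609375, 116.8113021850586), (64.28700256347656, 48.23920440673828), 22.580772399902344))
 base (2328, np.float64(0.012313967122245036), ((534.9337768554688, 118.59767150878906), (100.63043975830078, 194.05615234375), 23.402877807617188))
 tab (226, np.float64(0.07946978370956846), ((562.081787109375, 55.80231475830078), (49.575374603271484, 11.341574668884277), 21.83733558654785))
0.05 (571, np.float64(0.05099096791695101), ((534.684814453125, 118.11714172363281), (48.51374816894531, 142.08990478515625), 23.667600631713867))
0.06 (137, np.float64(0.058012932518417756), ((542.812744140625, 105.9235610961914), (49.57628631591797, 110.47972869873047), 20.945194244384766))
0.07 (96, np.float64(0.06982057975454589), ((561.041015625, 58.65374755859375), (48.73273849487305, 8.81982135772705), 22.567720413208008))
0.08 (101, np.float64(0.080257223692261), ((562.2337646484375, 55.70781326293945), (49.29893493652344, 10.577444076538086), 22.29802703857422))
```

View pics/crop0.png

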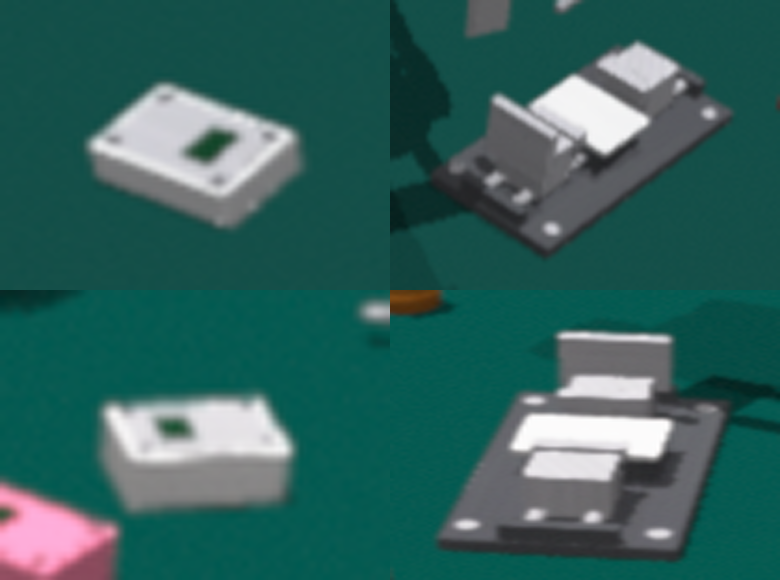

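The crop shows the bare silver case, centre (508,-292) mm, top at 22 mm, long side at about 38.5°. The grey holder is at (536.5,117.5), its x at about 22.7°, tab on its −y side. The sizes agree with the description. Moving above the module.

```bash
python3 -m crank '[[0,[-0.042,-0.006,0],[0,0,0]],[0,[-0.042,-0.006,0],[0,0,0]],[0,[-0.042,-0.006,0],[0,0,0]],[0,[-0.042,-0.006,0],[0,0,0]],[0,[-0.042,-0.006,0],[0,0,0]],[0,[-0.042,-0.006,0],[0,0,0]],[0,[-0.04,-0.006,0],[0,0,0]]]'
python3 -m crank '[[0,[0,0,0],[0,0,-7.7]],[0,[0,0,0],[0,0,-7.7]],[0,[0,0,0],[0,0,-7.7]],[0,[0,0,0],[0,0,-7.7]],[0,[0,0,0],[0,0,-7.7]],[0,[0,0,0],[0,0,0]],[0,[0,0,0],[0,0,0]]]'
python3 - <<'E'
from h import *
s=snap('wrist','w1'); W=world(s); c=s['color'].astype(int)
print(-s['R'].T@s['t'])
sat=c.max(2)-c.min(2)
z=W[...,2]; m=(z>.017)&(z<.03)
n,l,st,ce=cv2.connectedComponentsWithStats(m.astype(np.uint8))
for i in range(1,n):
    if st[i,4]>400: print(st[i],c[l==i].mean(0),rect(W,l==i,.017,.03))
E
```

```text
time: 0.8
tool_pos: [0.5072, -0.2936, 0.2049]
ee_rot: [-3.141, -0.001, 1.57]
wrist_force: [0.1, 0.2, -0.1]
width: 0.0942
finger_force: 0.0
time: 1.5
tool_pos: [0.5079, -0.2919, 0.205]
ee_rot: [-3.141, -0.001, 2.24]
wrist_force: [-0.9, 0.2, 0.1]
width: 0.0943
finger_force: 0.0
[ 0.45985878 -0.23119924  0.38376343]
[ 375  101   80   83 3399] [241.52015299 246.34010003 243.27949397] (3399, np.float64(0.021908787874768836), ((531.7410888671875, -193.681396484375), (40.18892288208008, 56.270931243896484), 80.12211608886719))
[ 286  194   66   47 2961] [222.64370145 230.89429247 227.00067545] (2961, np.float64(0.021997258758314125), ((508.3724365234375, -292.455078125), (56.01685333251953, 40.505374908447266), 38.516510009765625))
[  56  273   87   42 1968] [70.75152439 71.15091463 72.9898374 ] (1968, np.float64(0.023342814131314685), ((395.9390869140625, -473.19561767578125), (74.96797943115234, 25.232872009277344), 22.564428329467773))
```

View pics/w1.png

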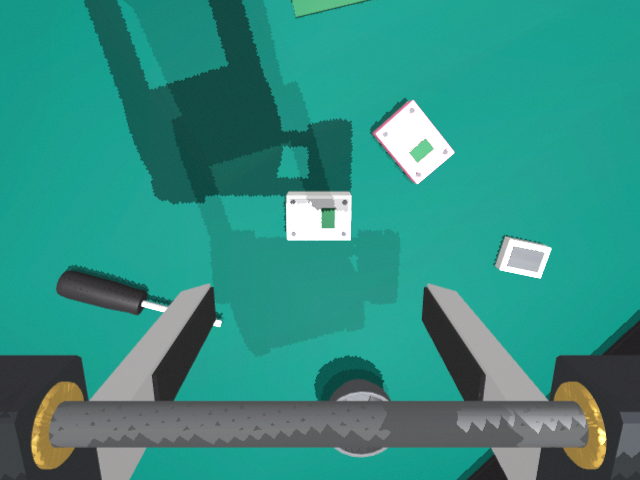

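The wrist view (overexposed) shows the module at (319,216), giving (508.4,-292.5) at 38.5°, right under the TCP. The decoy is at (413,141) and the screwdriver tip at (220,323), both clear of the fingers. Descending.

```bash
python3 -m crank '[[0,[0,0,0.04],[0,0,0]],[0,[0,0,0.04],[0,0,0]],[0,[0,0,0.04],[0,0,0]],[0,[0,0,0.04],[0,0,0]],[0,[0,0,0.02],[0,0,0]],[0,[0,0,0.01],[0,0,0]],[0,[0,0,0.009],[0,0,0]],[0,[0,0,0],[0,0,0]]]'
```

```text
time: 2.35
tool_pos: [0.508, -0.292, 0.0062]
ee_rot: [-3.142, -0.0, 2.242]
wrist_force: [0.3, 0.1, 0.5]
width: 0.0943
finger_force: 0.0
```

```bash
python3 -m crank '[[0,[0,0,0.003],[0,0,0]],[0.2,[0,0,0],[0,0,0]],[0.4,[0,0,0],[0,0,0]],[1,[0,0,0],[0,0,0]],[1,[0,0,0],[0,0,0]],[1,[0,0,0],[0,0,0]],[1,[0,0,0],[0,0,0]]]'
python3 -m crank '[[1,[0,0,0],[0,0,0]],[1,[0,0,0],[0,0,0]]]'
```

```text
time: 3.05
tool_pos: [0.5081, -0.292, 0.0037]
ee_rot: [3.141, 0.0, 2.243]
wrist_force: [0.2, 0.0, 1.4]
width: 0.0555
finger_force: 30.0
time: 3.25
tool_pos: [0.5081, -0.2921, 0.0037]
ee_rot: [3.141, 0.0, 2.243]
wrist_force: [-0.5, 0.4, 1.3]
width: 0.0559
finger_force: 30.0
```

```bash
python3 -m crank '[[1,[0,0,-0.01],[0,0,0]],[1,[0,0,-0.03],[0,0,0]],[1,[0,0,-0.04],[0,0,0]],[1,[0,0,-0.04],[0,0,0]],[1,[0,0,-0.04],[0,0,0]],[1,[0,0,0],[0,0,7.9]],[1,[0,0,0],[0,0,7.9]],[1,[0,0,0],[0,0,0]]]'
python3 -m crank '[[1,[0.02,0.01,0],[0,0,0]],[1,[0.035,0.018,0],[0,0,0]],[1,[0.04,0.02,0],[0,0,0]],[1,[0.04,0.02,0],[0,0,0]],[1,[0.04,0.02,0],[0,0,0]],[1,[0.04,0.02,0],[0,0,0]],[1,[0.04,0.02,0],[0,0,0]],[1,[0.04,0.02,0],[0,0,0]]]'
python3 -m crank '[[1,[0.035,0.018,0],[0,0,0]],[1,[0.022,0.01,0],[0,0,0]],[1,[0.015,0.008,0],[0,0,0]],[1,[0,0,0],[0,0,0]],[1,[0,0,0],[0,0,0]]]'
python3 - <<'E'
from h import *
s=snap('wrist','w2'); W=world(s); z=W[...,2]; c=s['color']
u=np.mgrid[:480,:640]
for n,lo,hi in(('plat/mod',.036,.044),('base',.006,.016),('tabtop',.078,.09),('jaws',.05,.06),('mod?',.155,.2)):
    m=(z>lo)&(z<hi); n_,l,st,ce=cv2.connectedComponentsWithStats(m.astype(np.uint8))
    for i in range(1,n_):
        if st[i,4]>250: print(n,st[i],rect(W,l==i,lo,hi))
o=robot.get_obs(); print(o['tool_pos'],o['ee_rot'],o['wrist_force'],o['width'])
E
```

```text
time: 4.05
tool_pos: [0.5079, -0.292, 0.1641]
ee_rot: [3.141, 0.0, 1.967]
wrist_force: [-1.0, -0.2, -1.3]
width: 0.0557
finger_force: 30.0
time: 4.85
tool_pos: [0.5301, 0.039, 0.1632]
ee_rot: [-3.141, -0.0, 1.97]
wrist_force: [0.2, 0.2, -1.3]
width: 0.0556
finger_force: 30.0
time: 5.35
tool_pos: [0.5358, 0.1172, 0.1631]
ee_rot: [-3.14, 0.0, 1.969]
wrist_force: [-0.1, 0.2, -1.6]
width: 0.0561
finger_force: 30.0
plat/mod [ 275  203   89   56 4821] (4821, np.float64(0.03950538978284082), ((535.3167724609375, 119.21067810058594), (64.0697250366211, 41.401771545410156), 22.590496063232422))
base [146   0  28  91 613] (613, np.float64(0.006760422859817755), ((380.8272705078125, 194.92832946777344), (11.896949768066406, 59.9798469543457), 27.9691104888916))
base [ 401    0  147   52 3781] (3781, np.float64(0.01201136011859544), ((578.3544921875, 298.11212158203125), (100.66715240478516, 33.333160400390625), 30.185914993286133))
base [468   2  23  22 426] (426, np.float64(0.012061539573032187), ((579.9840087890625, 300.03570556640625), (16.28785514831543, 11.696128845214844), 30.076751708984
[... 487 characters left out ...]
17.13872718811035), 23.003124237060547))
base [607 346  33  49 469] (469, np.float64(0.011222220319418191), ((832.4151611328125, 100.86504364013672), (46.09308624267578, 4.721151828765869), 86.91595458984375))
jaws [ 289  139   60   63 2773] (2773, np.float64(0.05111332051167971), ((517.3920288085938, 160.8607635498047), (39.88276672363281, 40.90524673461914), 22.840200424194336))
mod? [  210   259   219   105 16676] (16676, np.float64(0.18131321832558028), ((535.9453125, 117.34467315673828), (80.10922241210938, 40.6817741394043), 22.725236892700195))
[0.53590326 0.11670328 0.16319671] [-3.14059817e+00  5.17622702e-04  1.96774082e+00] [-0.30940003  0.45141833 -2.30755802] 0.05609901689525881
```

View pics/w2.png

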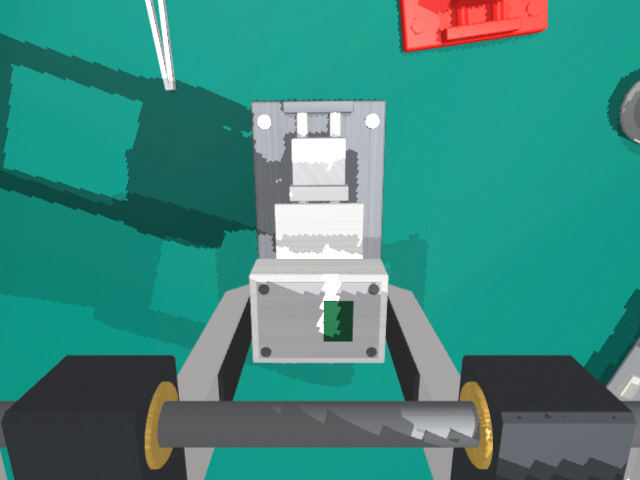

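The module hangs at (320,310), square over the platform at (319,232). TCP and platform centre agree to within 0.5 mm in both holder directions. Lowering.

```bash
python3 -m crank '[[1,[0,0.0003,0.03],[0,0,0]],[1,[0,0,0.03],[0,0,0]],[1,[0,0,0.03],[0,0,0]],[1,[0,0,0.018],[0,0,0]],[1,[0,0,0.006],[0,0,0]],[1,[0,0,0.002],[0,0,0]],[1,[0,0,0],[0,0,0]],[1,[0,0,0],[0,0,0]]]'
```

```text
time: 6.2
tool_pos: [0.5376, 0.1175, 0.0492]
ee_rot: [3.139, 0.001, 1.967]
wrist_force: [0.8, -0.5, -2.1]
width: 0.0557
finger_force: 30.0
```

```bash
python3 -m crank '[[1,[0,0,0.002],[0,0,0]],[1,[0,0,0.001],[0,0,0]],[1,[0,0,0],[0,0,0]]]'; python3 -m crank '[[1,[0,0,0.0005],[0,0,0]],[1,[0,0,0],[0,0,0]]]'; python3 -m crank '[[1,[0,0,0.0005],[0,0,0]],[1,[0,0,0],[0,0,0]]]'
```

```text
time: 6.5
tool_pos: [0.5364, 0.1177, 0.0446]
ee_rot: [3.141, 0.0, 1.967]
wrist_force: [0.2, 0.0, -0.4]
width: 0.0561
finger_force: 30.0
time: 6.7
tool_pos: [0.5364, 0.1177, 0.044]
ee_rot: [-3.142, 0.0, 1.967]
wrist_force: [-0.5, 0.3, -2.5]
width: 0.0554
finger_force: 30.0
time: 6.9
tool_pos: [0.5365, 0.1177, 0.0437]
ee_rot: [3.141, 0.0, 1.967]
wrist_force: [0.8, -0.5, -0.8]
width: 0.0561
finger_force: 30.0
```

```bash
python3 -m crank '[[1,[0,0,0.0005],[0,0,0]],[1,[0,0,0],[0,0,0]]]';  python3 -m crank '[[0.9,[0,0,0],[0,0,0]],[0.6,[0,0,0],[0,0,0]],[0.3,[0,0,0],[0,0,0]],[0.25,[0,0,0],[0,0,0]],[0.2,[0,0,0],[0,0,0]],[0.1,[0,0,0],[0,0,0]],[0.1,[0,0,0],[0,0,0]]]'
```

```text
time: 7.1
tool_pos: [0.5365, 0.1177, 0.0437]
ee_rot: [3.141, 0.0, 1.967]
wrist_force: [-1.4, -0.5, 3.1]
width: 0.0558
finger_force: 30.0
time: 7.8
tool_pos: [0.5364, 0.1177, 0.0428]
ee_rot: [-3.141, 0.0, 1.967]
wrist_force: [0.9, 0.5, -0.2]
width: 0.0839
finger_force: 0.0
```

Released. Retreat up, check the placement, then go behind the tab with closed fingers.

```bash
python3 -m crank '[[0,[0,0,-0.005],[0,0,0]],[0,[0,0,-0.02],[0,0,0]],[0,[0,0,-0.035],[0,0,0]],[0,[0,0,-0.04],[0,0,0]],[0,[0,0,-0.04],[0,0,0]],[0,[0,0,0],[0,0,0]],[0,[0,0,0],[0,0,0]]]'
python3 -m crank '[[1,[-0.035,0,0],[0,0,0]],[1,[-0.035,0,0],[0,0,0]],[1,[-0.035,0,0],[0,0,0]],[1,[0,0,0],[0,0,0]],[1,[0,0,0],[0,0,0]],[1,[0,0,0],[0,0,0]]]'
python3 - <<'E'
from h import *
a=np.deg2rad(22.65); A=np.array([[np.cos(a),np.sin(a)],[-np.sin(a),np.cos(a)]])
s0=(536.0,117.6)
for f in('wrist','side','scene'):
    s=snap(f,f'{f}3'); W=world(s); z=W[...,2]
    H=(W[...,:2]*1000-s0)@A.T
    for n,lo,hi in(('mod top',.058,.066),('tabtop',.078,.088),('jaw',.05,.0575)):
        m=(z>lo)&(z<hi)&(abs(H[...,0])<60)&(abs(H[...,1])<90)
        if n=='tabtop': m&=H[...,1]<-40
        if m.sum()<40: continue
        r=rect(W,m,lo,hi); p=H[m]; print(f,n,m.sum(),A@(np.array(r[2][0])-s0),r[2][1:],np.percentile(p,[1,99],0).round(1).tolist())
o=robot.get_obs(); print(o['tool_pos'],o['ee_rot'],A@(o['tool_pos'][:2]*1000-s0))
E
```

```text
time: 8.5
tool_pos: [0.5372, 0.1178, 0.1847]
ee_rot: [3.138, 0.001, 1.967]
wrist_force: [-0.1, -0.1, -0.8]
width: 0.0938
finger_force: 0.0
time: 9.1
tool_pos: [0.576, 0.0217, 0.1817]
ee_rot: [-3.14, -0.002, 1.968]
wrist_force: [0.1, 0.6, 0.8]
width: 0.0492
finger_force: 0.0
wrist mod top 5564 [  0.63497002 -23.71902762] ((56.16521072387695, 85.89266204833984), 22.57547378540039) [[-26.7, -66.1], [28.1, 19.0]]
wrist tabtop 1000 [  0.89322787 -69.84984845] ((49.62104415893555, 8.021682739257812), 23.315139770507812) [[-23.3, -73.6], [25.0, -65.8]]
wrist jaw 4453 [-1.95573153 -7.72477341] ((48.68338394165039, 119.23733520507812), 25.33473014831543) [[-19.3, -66.1], [19.6, 50.7]]
side mod top 538 [ -0.76664433 -14.00999488] ((55.90473937988281, 109.91722869873047), 21.63419532775879) [[-27.9, -67.4], [27.1, 24.0]]
side tabtop 133 [ -0.1005624  -67.85784693] ((48.900760650634766, 13.446810722351074), 18.580419540405273) [[-23.7, -73.8], [24.3, -61.6]]
side jaw 635 [-0.67628797  1.30411001] ((55.922142028808594, 140.5553436279297), 21.6324520111084) [[-27.6, -68.1], [24.3, 70.2]]
scene mod top 360 [  0.25850389 -22.10230624] ((56.929691314697266, 109.78099822998047), 20.289562225341797) [[-26.5, -76.0], [29.2, 27.8]]
scene tabtop 93 [  0.90969359 -70.09139438] ((50.04558181762695, 10.919189453125), 21.0159854888916) [[-22.4, -75.0], [25.5, -64.5]]
scene jaw 325 [ 2.20138989 -3.87418787] ((55.75634002685547, 143.56259155273438), 23.60552406311035) [[-20.3, -74.7], [29.6, 67.0]]
[0.57647873 0.02194024 0.1827852 ] [-3.14131707e+00 -3.87163051e-04  1.96856500e+00] [   0.51812898 -103.87034861]
```

View pics/wrist3.png

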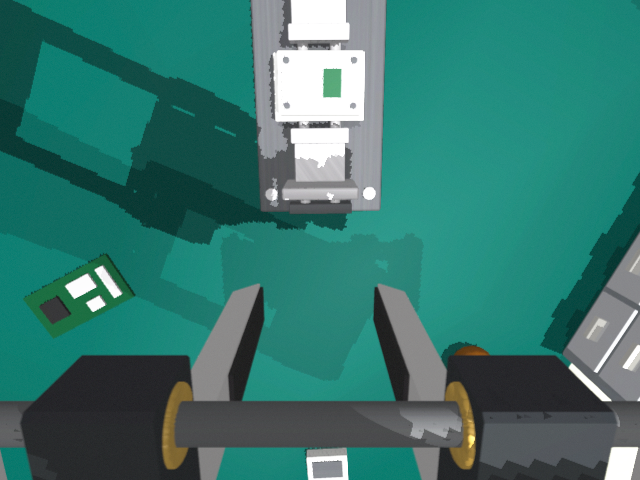

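The module sits square on the platform at (319,86), about 0.5 mm off in x. The tab is at (320,190), its outer face at holder y ≈ −74 mm. I descend behind it and push in small steps.

```bash
python3 -m crank '[[1,[0,0,0.03],[0,0,0]],[1,[0,0,0.03],[0,0,0]],[1,[0,0,0.03],[0,0,0]],[1,[0,0,0.02],[0,0,0]],[1,[0,0,0.007],[0,0,0]],[1,[0,0,0],[0,0,0]],[1,[0,0,0],[0,0,0]],[1,[0,0,0],[0,0,0]]]'
python3 -m crank '[[1,[0.006,0,0],[0,0,0]],[1,[0.005,0,0],[0,0,0]],[1,[0.003,0,0],[0,0,0]],[1,[0.002,0,0],[0,0,0]],[1,[0,0,0],[0,0,0]],[1,[0,0,0],[0,0,0]]]'
```

```text
time: 10.05
tool_pos: [0.5782, 0.0209, 0.068]
ee_rot: [3.138, 0.002, 1.967]
wrist_force: [-0.9, 0.6, -0.5]
width: 0.0003
finger_force: 0.0
time: 10.65
tool_pos: [0.5707, 0.0356, 0.066]
ee_rot: [-3.142, 0.0, 1.967]
wrist_force: [-0.5, 0.4, -0.1]
width: 0.0008
finger_force: 0.0
```

```bash
python3 -m crank '[[1,[0.002,0,0],[0,0,0]],[1,[0.002,0,0],[0,0,0]],[1,[0.001,0,0],[0,0,0]],[1,[0.001,0,0],[0,0,0]],[1,[0,0,0],[0,0,0]]]'
python3 -m crank '[[1,[0.001,0,0],[0,0,0]],[1,[0.001,0,0],[0,0,0]],[1,[0.001,0,0],[0,0,0]],[1,[0,0,0],[0,0,0]]]'
python3 -m crank '[[1,[0.001,0,0],[0,0,0]],[1,[0.001,0,0],[0,0,0]],[1,[0.001,0,0],[0,0,0]],[1,[0,0,0],[0,0,0]]]'
```

```text
time: 11.15
tool_pos: [0.5684, 0.0412, 0.066]
ee_rot: [3.142, -0.0, 1.967]
wrist_force: [0.4, 0.6, 0.4]
width: 0.0004
finger_force: 0.0
time: 11.55
tool_pos: [0.5674, 0.0435, 0.066]
ee_rot: [3.141, 0.001, 1.967]
wrist_force: [1.2, -3.2, 0.4]
width: 0.0006
finger_force: 1.5
time: 11.95
tool_pos: [0.566, 0.0468, 0.066]
ee_rot: [-3.142, -0.0, 1.967]
wrist_force: [0.7, -3.4, -1.0]
width: 0.0007
finger_force: 1.4
```

```bash
python3 -m crank '[[1,[0.001,0,0],[0,0,0]],[1,[0.001,0,0],[0,0,0]],[1,[0,0,0],[0,0,0]]]'
python3 -m crank '[[1,[0.0005,0,0],[0,0,0]],[1,[0,0,0],[0,0,0]]]'
python3 -m crank '[[1,[0.0005,0,0],[0,0,0]],[1,[0,0,0],[0,0,0]]]'
python3 -m crank '[[1,[0.0005,0,0],[0,0,0]],[1,[0,0,0],[0,0,0]]]'
```

```text
time: 12.25
tool_pos: [0.5653, 0.0484, 0.066]
ee_rot: [-3.142, 0.0, 1.967]
wrist_force: [0.5, -4.2, 0.5]
width: 0.0007
finger_force: 1.8
time: 12.45
tool_pos: [0.5652, 0.0488, 0.066]
ee_rot: [-3.141, 0.0, 1.967]
wrist_force: [1.3, -3.5, 0.4]
width: 0.0004
finger_force: 2.0
time: 12.65
tool_pos: [0.5652, 0.0488, 0.066]
ee_rot: [-3.142, 0.001, 1.967]
wrist_force: [1.2, -5.3, 0.2]
width: 0.0008
finger_force: 2.6
time: 12.85
tool_pos: [0.5652, 0.0488, 0.0661]
ee_rot: [3.142, 0.002, 1.967]
wrist_force: [2.2, -5.6, 0.2]
width: 0.0003
finger_force: 3.1
```

```bash
python3 -m crank '[[1,[0.001,0,0],[0,0,0]],[1,[0.001,0,0],[0,0,0]],[1,[0,0,0],[0,0,0]]]'
python3 -m crank '[[1,[0.001,0,0],[0,0,0]],[1,[0.001,0,0],[0,0,0]],[1,[0,0,0],[0,0,0]]]'
```

```text
time: 13.15
tool_pos: [0.5651, 0.0488, 0.0662]
ee_rot: [3.141, 0.006, 1.966]
wrist_force: [1.9, -8.7, -2.7]
width: 0.0003
finger_force: 5.2
time: 13.45
tool_pos: [0.5651, 0.0489, 0.0662]
ee_rot: [3.141, 0.01, 1.966]
wrist_force: [5.2, -14.4, -1.7]
width: 0.0003
finger_force: 7.3
```

```bash
python3 -m crank '[[1,[0.0005,0,0],[0,0,0]],[1,[0.0004,0,0],[0,0,0]],[1,[0,0,0],[0,0,0]]]'
python3 -m crank '[[1,[0,0,0],[0,0,0]],[1,[0,0,0],[0,0,0]]]'
```

```text
time: 13.75
tool_pos: [0.5651, 0.0489, 0.0662]
ee_rot: [3.141, 0.011, 1.965]
wrist_force: [5.9, -14.9, -3.4]
width: 0.0003
finger_force: 8.1
time: 13.95
tool_pos: [0.5651, 0.0489, 0.0663]
ee_rot: [3.141, 0.011, 1.965]
wrist_force: [4.5, -14.8, -2.8]
width: 0.0003
finger_force: 8.1
```

About 16 N. Hold, then back off straight and rise.

```bash
python3 -m crank '[[1,[0,0,0],[0,0,0]],[1,[0,0,0],[0,0,0]],[1,[0,0,0],[0,0,0]],[1,[0,0,0],[0,0,0]],[1,[0,0,0],[0,0,0]]]'
python3 -m crank '[[1,[-0.003,0,0],[0,0,0]],[1,[-0.003,0,0],[0,0,0]],[1,[-0.003,0,0],[0,0,0]],[1,[-0.005,0,0],[0,0,0]],[1,[-0.01,0,0],[0,0,0]],[1,[-0.01,0,0],[0,0,0]],[1,[0,0,0],[0,0,0]]]'
python3 -m crank '[[1,[0,0,-0.03],[0,0,0]],[1,[0,0,-0.03],[0,0,0]],[1,[0,0,-0.03],[0,0,0]],[1,[0,0,-0.03],[0,0,0]],[1,[0,0,0],[0,0,0]],[1,[0,0,0],[0,0,0]]]'
python3 - <<'E'
from h import *
a=np.deg2rad(22.65); A=np.array([[np.cos(a),np.sin(a)],[-np.sin(a),np.cos(a)]])
s0=(536.0,117.6)
s=snap('wrist','wrist4'); W=world(s); z=W[...,2]; H=(W[...,:2]*1000-s0)@A.T
m=(z>.0595)&(z<.066)&(abs(H[...,0])<45)&(abs(H[...,1])<35)
r=rect(W,m,.05,.07); print('mod',A@(np.array(r[2][0])-s0),r)
m=(z>.078)&(z<.088)&(abs(H[...,0])<45)&(H[...,1]<-40)&(H[...,1]>-85); print('tab',np.percentile(H[m],[1,99],0))
m=(z>.051)&(z<.0585)&(abs(H[...,0])<15)
h,e=np.histogram(H[m][:,1],np.arange(-80,80,4)); print([(int(b),int(n)) for b,n in zip(e,h) if n])
m=(z>.036)&(z<.044)&(abs(H[...,0])<45)&(abs(H[...,1])<35); print('plat x',np.percentile(H[m],[0.5,99.5],0))
o=robot.get_obs();print(o['wrist_force'],o['tool_pos'])
E
```

```text
time: 14.45
tool_pos: [0.5651, 0.0489, 0.0662]
ee_rot: [3.141, 0.011, 1.965]
wrist_force: [5.2, -15.4, -2.1]
width: 0.0007
finger_force: 8.1
time: 15.15
tool_pos: [0.5766, 0.0219, 0.066]
ee_rot: [3.141, 0.0, 1.966]
wrist_force: [0.2, 0.7, -0.6]
width: 0.0001
finger_force: 0.0
time: 15.75
tool_pos: [0.5763, 0.0231, 0.1864]
ee_rot: [3.14, 0.0, 1.967]
wrist_force: [0.1, 0.1, -0.5]
width: 0.0005
finger_force: 0.0
mod [ 0.94552383 -0.89616158] (5257, np.float64(0.06192260988765495), ((537.2177124023438, 117.13707733154297), (56.17970657348633, 39.889404296875), 22.68757438659668))
tab [[-23.08306573 -66.04100377]
 [ 24.96437239 -57.95552631]]
[(-60, 74), (-56, 55), (-52, 62), (-48, 69), (-44, 49), (-40, 70), (-36, 70), (-32, 218), (-28, 258), (-24, 170), (16, 31), (20, 283), (24, 295), (28, 100), (32, 79), (36, 86), (40, 78), (44, 80), (48, 90), (52, 21)]
plat x [[-31.92166308 -23.98317267]
 [ 32.10805726  21.63065302]]
[0.19608858 0.08167126 0.32175951] [0.57548254 0.0231145  0.18477151]
```

View pics/wrist4.png

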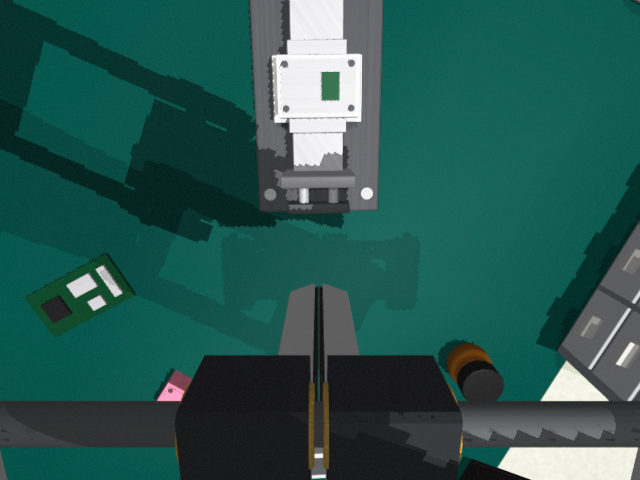

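The module at (318,88) is nipped between both jaws. It is about 1 mm off in x, square within 0.1°, and the tab moved in by about 8 mm. The gripper touches nothing.

```bash
python3 -c "
from bench import robot
print(robot.close_job())"
```

```text
the job is handed in; nothing more can be done
None
```

The job is handed in: the module lies flat and square on the platform, about 1 mm off centre in x, nipped by both jaws with a push of about 16 N, and the gripper is clear; no verdict came back.

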